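Hang the flipper crank on the parts tree

TASK

Turn the parts tree until the empty branch stands over the pointed nose of the base plate. Then take the steel flipper crank from the magnetic strip, put its bore over the upturned peg of that branch and press it gently but firmly down against the stiff rubber bush until you feel it come up hard on the stop collar below, and let go of it there. Leave the parts already hung on their pegs and do not disturb the brass sleeve on the strip or the red bat.

Things in the scene. Friction and masses are not known exactly. Their poses are not given: they have to be found in the camera images.
- tree: Turning steel parts tree: upright trunk 22 mm thick, three level branches 120 degrees apart, each ending 110 mm from the axis in an upturned peg, bar handle on top. Origin on the turning axis, 16 mm above the bench; z up; its -x axis points along the EMPTY branch, the others carry parts. Turns either way past half a turn, with about 0.15 N m of friction, and stays where left.
- handle (a point): Middle of the tree's dark steel bar handle, on the turning axis, 205 mm above the bench: bar 50 mm long (along the tree's x axis), 10 mm thick (along its y), 26 mm tall (13 mm above and below this point). Can be pinched across its thickness from above.
- empty_peg (a point): Root of the empty branch's steel peg, on its axis, 106 mm above the bench, axes as the tree's. The peg is 10 mm thick, 56 mm tall, its top 7 mm tapered. On it: a stop collar 20 mm wide with a rubber cushion, set by hand at a height that differs each time and is not measured; 12 mm above the cushion a rubber bush 17 mm wide, 7 mm tall, its top 28 to 42 mm above this point.
- peg_top (a point): Top end of that peg, 56 mm above its root. A part pressed down on the bush pushes it stiffly (about 6 N) for 12 mm, then meets the cushioned stop (7 N more per mm): home, its underside is 13 to 30 mm above the peg's root and it pushes back clearly harder. A steady press of 12 to 18 N for half a second seats it; over 25 N bends the peg. The bush stays where it was pushed.
- tree_base: Dark steel base plate of the tree, fixed: disc 150 mm in diameter, 12 mm thick, with a nose 30 mm wide whose point is 155 mm from the centre along its -x axis. Origin: centre of the underside, on the bench, under the tree's axis.
- crank: Steel flipper crank, 0.1 kg, lying flat on the strip: square hub 26 x 26 x 26 mm with an upright through bore 13 mm wide (mouths chamfered 2 mm), flat arm 14 mm wide, 5 mm thick at the underside reaching 72 mm along +x, clamp ear 14 mm wide, 20 mm tall reaching 23 mm along -x. Origin: bore axis, underside of the hub; z up. Hub is gripped on its y faces; hangs same way up, arm in any direction.
- hung_sleeve: Brass coil sleeve hung on one of the two other pegs, a tube 24 mm in diameter and 45 mm tall. Origin: centre of the underside, 121 mm above the bench. Stays on its peg.
- hung_spool: Nylon spool ring hung on the remaining peg, 36 mm in diameter, 22 mm tall. Origin: centre of the underside, 121 mm above the bench. Stays on its peg.
- strip: Grey magnetic strip screwed to the bench, 260 mm long (along its y axis), 40 mm wide, 12 mm high. Origin: centre of the underside.
- coil_sleeve: Brass coil sleeve standing on the strip beside the crank, a tube 24 mm in diameter, 40 mm tall; leave it. Origin: centre of the underside.
- bat: Red plastic flipper bat lying on the bench, 77 mm long, 22 mm wide, 14 mm high; leave it. Origin: under the centre of its thick end.

How it is judged:
By the outcome, as a careful person would: the job done as asked, in the order asked, and still so for the second after the job is handed in, with the robot touching nothing.
It also fails if it takes over 72 s, if anything falls off the work surface, if the arm or the gripper's body presses on something with over 40 N, if the wrist force passes 120 N, or if a joint passes its speed limit or range.

ROBOT

A 7-joint arm with a two-finger parallel gripper is mounted at the origin on the work surface. World frame = base frame: x ahead of the robot, y to its left, z up, the work surface at z = 0. Lengths are in m, angles in rad, forces in N, time in s.
With the tool pointing down it reaches from about 0.4 to 0.925 m from the base axis. Payload 4.1 kg.
Tool frame: the origin (TCP) lies at the very end of the fingers, on their centre line; the grasp point (between the pads) lies 19 mm behind it; z points along the fingers, y is the line along which they close (so a half turn about z gives the same grasp; the last joint's range is limited). The gripper opens to 85 mm and grips with 20 to 120 N. Pads are 22 mm wide; open, the fingers measure 114 mm over their backs; the gripper's body (76 mm by 85 mm) begins 54 mm behind the grasp point. The pads swing forward as they close: fully open they stand 13 mm farther back than shut.
Start: joints at [1.149, 0.398, 0.045, 1.537, -0.019, 1.207, -0.051], TCP at [0.206, -0.616, 0.231] pointing down, gripper open.
Joint ranges: [-2.82, 2.82], [-0.49, 2.23], [-1.37, 1.46], [0, 2.46], [-1.36, 4.5], [0.23, 2], [-2.94, 2.94]. Speed limits (rad/s): [2.57, 2.57, 3.14, 3.14, 3.14, 3.14, 3.14].

INTERFACE

Orientations are given as [roll, pitch, yaw] about the fixed x, y, z axes, in that order (R = Rz(yaw) Ry(pitch) Rx(roll)).
In Python, from cell import * gives the robot as it stands. The module is installed in compiled form; this text tells all that it offers.
- The arm moves only by the tool drive_tool, never from a script. Its argument "series" is a list of rows, each a list of 6 numbers: the shift along the world's x, y, z in cm, then the turn, a rotation vector about the world's x, y, z in units of 5 degrees (1.0 is 5 degrees). In form: [[tx, ty, tz, wx, wy, wz], ...]. A call has 1 to 8 rows; each row is the pose to reach, as a shift and turn from the pose commanded when the call began; what a row does not reach only later rows make up. A row lasts 1/12 s, in which the tool goes at most 41.7 mm and 7.16 degrees, less where a joint would pass 70% of its speed; a pose out of reach is approached as far as the arm can. A call with a gripper value outside its range is refused whole. "hand" is the finger opening in cm, from 0 to 8.54, set as the call begins (left out, the last holds). The fingers move at their own pace and stop on an object; the grip force is fixed at half the most. Time passes only in rows, so rows that repeat a pose let the fingers close. It gives the time, the measured TCP pose, the force, the opening and the grip force at its end, in the units of the state.
- sense(): the state, without advancing time (a new reading comes with each control period).
- camera(name): name is "side" or "top"; returns (picture, depth): 480x640x3 uint8, blue, green, red; 480x640 float32, m along the optical axis (not along the pixel's ray), 0 where there is no reading.
- camera_model(name): a dict with "vfov" (degrees; the focal length in pixels is half the picture's height over the tangent of half this angle, whatever the lens; pixels are square), "cx", "cy" (the principal point, pixels), "R" (3x3) and "t" (3): a world point X has camera coordinates R X + t. Camera axes: x right, y down, z forward; pixel columns grow to the right and rows downward; lengths in m; the calibration is good to about 2 mm. A picture is of the moment at which its call begins. camera_model takes no time and is no camera call.
- job_done(): hands the job in; it is judged then, once.
The state is a dict: "t": time; "qpos": joint angles; "joint_velocities": joint speeds; "effort": joint torques, N m; "tcp_pos": TCP position; "eef_rot": TCP orientation; "contact_force": force on the tool from outside, world axes, zero at the start; "ft_torque": the same for the moment, N m; "finger_gap": finger opening in m; "gripper_force": force on a finger pad.
Only numpy, scipy, OpenCV 4.12 (cv2) and the standard library are available. Lean on these libraries where they do the work, as an engineer would, in place of code of your own. Each camera call takes 0.05 s, during which the arm holds its last target. There are 200 camera calls.

## Working session

There is one attempt and no reset: what is moved stays moved. The work goes in short steps, Python scripts to look and compute and a tool call to move; the robot and the scene stay as the last step left them, time stands still between calls to the robot, and variables do not carry over. Pictures are saved under pics/ and viewed, at most 10 in all, crops included, and the job is handed in when it is done.

Besides the shell and the picture viewer there is one more tool, called after "Call:" as a command line: name --pt "numbers of a row" for each row, then --argument value for the rest. drive_tool: Moves the arm, as the interface text tells. Its arguments: {"type":"object","properties":{"series":{"type":"array"},"hand":{"type":"number"}},"required":["series"]}

```bash
mkdir -p pics
cat > h.py <<'E'
from cell import *
import numpy as np, cv2
def K(n):
    m=camera_model(n); f=240/np.tan(np.radians(m["vfov"])/2); return f,m["cx"],m["cy"],np.array(m["R"]),np.array(m["t"])
def cloud(n,d):
    f,cx,cy,R,t=K(n); v,u=np.mgrid[:480,:640]
    P=np.stack([(u-cx)/f*d,(v-cy)/f*d,d],-1); return (P-t)@R
def ray(n,u,v,z):
    f,cx,cy,R,t=K(n); o=-R.T@t; w=R.T@np.array([(u-cx)/f,(v-cy)/f,1]); return o+w*(z-o[2])/w[2]
def proj(n,X):
    f,cx,cy,R,t=K(n); c=R@np.array(X)+t; return c[0]/c[2]*f+cx,c[1]/c[2]*f+cy
E
python3 - <<'E'
from h import *
for n in ("side","top"):
    p,d=camera(n); cv2.imwrite(f"pics/{n}0.png",p); np.save(n+"0.npy",d)
    f,cx,cy,R,t=K(n); print(n,f,cx,cy,(-R.T@t).round(3),R.round(2).tolist(),(d>0).mean())
s=sense(); print({k:np.round(v,3).tolist() for k,v in s.items()})
E
```

```text
side 508.1439434382494 313.16811551234457 235.79444089510716 [0.133 0.628 0.827] [[-0.83, -0.56, 0.01], [-0.37, 0.53, -0.77], [0.43, -0.64, -0.64]] 0.9960970052083333
top 511.4662052824925 322.3173582209625 241.08850682537906 [ 0.508 -0.067  1.063] [[0.03, -1.0, -0.02], [-0.99, -0.02, -0.11], [0.11, 0.02, -0.99]] 0.9960416666666667
{'t': 0.1, 'qpos': [1.149, 0.399, 0.045, 1.538, -0.019, 1.207, -0.051], 'joint_velocities': [0.0, -0.002, 0.001, -0.005, -0.001, -0.001, 0.0], 'effort': [0.004, -47.626, 1.37, -25.495, 0.012, 0.005, 0.0], 'tcp_pos': [0.206, -0.616, 0.23], 'eef_rot': [-3.14, 0.0, 0.323], 'contact_force': [-0.274, 0.269, 0.15], 'ft_torque': [-0.023, 0.004, 0.011], 'gripper_force': 0.0, 'finger_gap': 0.085}
```

View pics/top0.png

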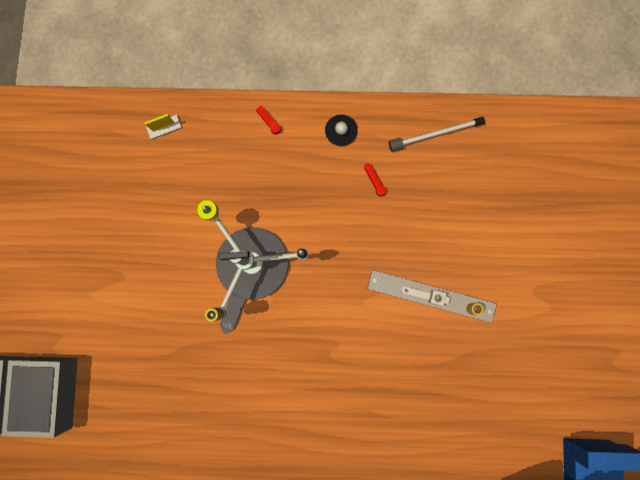

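View pics/side0.png

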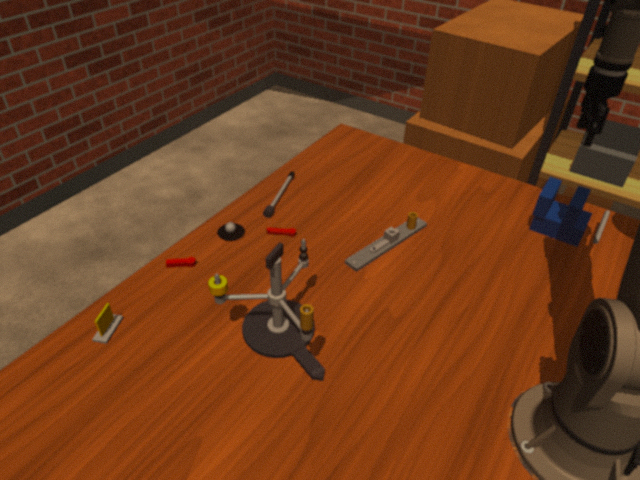

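The top view shows the tree base centre near (252,263), its nose at (227,329) and the empty peg at (302,254). The spool is at (207,210), the hung sleeve at (212,315), the crank hub at (438,297) with its arm towards (405,290), and the strip sleeve at (477,309).

Run:
```python
from h import *
p=cv2.imread("pics/top0.png"); d=np.load("top0.npy"); P=cloud("top",d); hsv=cv2.cvtColor(p,cv2.COLOR_BGR2HSV)
Z=P[...,2]
def roi(a,b,c,e):
    m=np.zeros(Z.shape,bool); m[b:e,a:c]=1; return m
# tree things
R=roi(190,190,325,345)
dark=(hsv[...,1]<90)
base=R&dark&(Z>0.006)&(Z<0.018); q=P[base][:,:2]
print("base n",len(q), Z[base].mean())
h=R&(Z>0.205)&(Z<0.23); c=P[h]; r=cv2.minAreaRect(c[:,:2].astype(np.float32)*1000); print("handle",r,c[:,2].max(),h.sum(),c.mean(0))
c0=np.array(r[0])/1000
for it in range(3):
    v=q-c0; rr=np.hypot(*v.T); nose=v[rr>0.085]
    # circle fit on outer points by angle
    a=np.arctan2(v[:,1],v[:,0]); na=np.arctan2(*nose.mean(0)[::-1])
    pts=[]
    for b in np.arange(-np.pi,np.pi,0.1):
        s=(np.abs(a-b)<0.05)
        if s.sum()>3 and abs(np.angle(np.exp(1j*(b-na))))>0.45:
            k=np.argmax(rr[s]); 
            if abs(rr[s][k]-0.075)<0.012: pts.append(q[s][k])
    pts=np.array(pts); A=np.c_[2*pts,np.ones(len(pts))]; x=np.linalg.lstsq(A,(pts**2).sum(1),rcond=None)[0]
    c0=x[:2]; print("disc",c0,np.sqrt(x[2]+c0@c0),len(pts),"nose ang",np.degrees(na),rr.max())
pk=R&(Z>0.15)&(Z<0.175); 
n,l,s,ce=cv2.connectedComponentsWithStats(pk.astype(np.uint8))
for i in range(1,n):
    if s[i,4]>6: 
        m=P[l==i].mean(0); v=m[:2]-c0; print("peg",s[i],m.round(4),np.hypot(*v),np.degrees(np.arctan2(v[1],v[0])))
# strip
S=roi(360,260,505,330)
g=S&(hsv[...,1]<110)&(Z>0.006); r=cv2.minAreaRect(P[g][:,:2].astype(np.float32)*1000); print("strip",r)
hub=S&(Z>0.032)&(Z<0.044); n,l,s,ce=cv2.connectedComponentsWithStats(hub.astype(np.uint8))
for i in range(1,n):
    if s[i,4]>6: print("hub",s[i],P[l==i].mean(0).round(4),cv2.minAreaRect(P[l==i][:,:2].astype(np.float32)*1000))
co=S&(Z>0.045); print("coil",P[co].mean(0),co.sum())
arm=S&(Z>0.0145)&(Z<0.022); print("arm",P[arm].mean(0),cv2.minAreaRect(P[arm][:,:2].astype(np.float32)*1000))
big=cv2.resize(p[180:345,190:510],None,fx=2.5,fy=2.5,interpolation=cv2.INTER_CUBIC); cv2.imwrite("pics/z0.png",big)
```

```text
base n 3590 0.012793544439906275
handle ((571.8473510742188, 96.80304718017578), (10.377842903137207, 50.30641555786133), 7.28948450088501) 0.22252665726604845 203 [0.57139824 0.09591695 0.21780397]
disc [0.57213233 0.09665456] 0.07361379156399799 50 nose ang 160.55302089735378 0.1510458993365812
disc [0.57208826 0.09666047] 0.07363304486889072 50 nose ang 160.54022176934254 0.1513647357128432
disc [0.57208826 0.09666047] 0.07363304486889072 50 nose ang 160.52619735330435 0.15132136242606062
peg [203 206   6   6  28] [0.6589 0.1614 0.1587] 0.1082546683446248 36.701652929213346
peg [298 250   6   5  24] [ 0.5847 -0.0126  0.1597] 0.10998180404503663 -83.44006698298061
peg [239 259   8   6  19] [0.5651 0.0893 0.1609] 0.01015689254866916 -133.70738078740993
peg [205 308  15  14 158] [0.4709 0.1388 0.1633] 0.1096644353871843 157.38906541489555
strip ((518.462158203125, -236.3500518798828), (332.8714294433594, 65.47610473632812), 82.38359069824219)
hub [430 291  20  16 173] [ 0.5091 -0.2827  0.038 ] ((508.8791198730469, -285.2363586425781), (36.930946350097656, 26.04050636291504), 77.01966857910156)
hub [469 304   4  11  16] [ 0.4897 -0.3438  0.0386] ((489.98492431640625, -344.8116455078125), (19.672693252563477, 6.237782955169678), 0.8903566598892212)
hub [476 305   5   9  15] [ 0.4905 -0.3604  0.039 ] ((490.5455627441406, -359.9153747558594), (15.738212585449219, 6.660976886749268), 3.354828357696533)
coil [ 0.49580239 -0.26217385  0.37389196] 113
arm [ 0.51652571 -0.2615565   0.01645479] ((513.5827026367188, -271.5748291015625), (258.2140808105469, 39.67511749267578), 76.13973999023438)
```

View pics/z0.png

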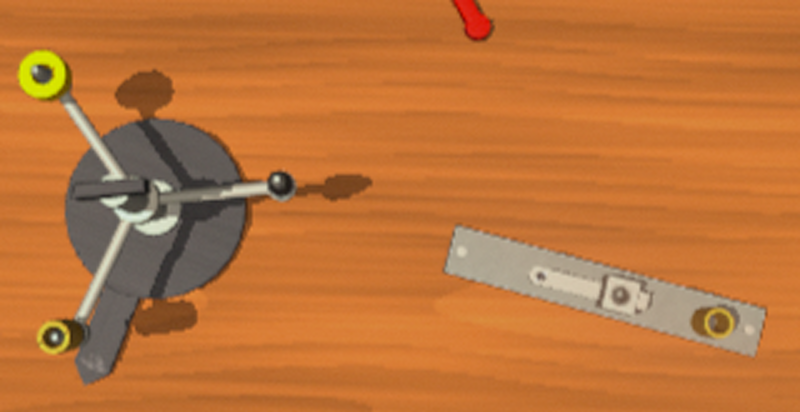

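The zoom confirms the arrangement. The hung sleeve partly covers the nose from above, but the side view sees the nose clear, with its tip at about (322,376). I'll measure the nose in both views.

Run:
```python
from h import *
c0=np.array([.5721,.0967])
for n in ("top","side"):
    p=cv2.imread(f"pics/{n}0.png"); d=np.load(n+"0.npy"); P=cloud(n,d); hsv=cv2.cvtColor(p,cv2.COLOR_BGR2HSV); Z=P[...,2]
    v=P[...,:2]-c0; rr=np.hypot(v[...,0],v[...,1]); a=np.degrees(np.arctan2(v[...,1],v[...,0]))
    m=(abs(Z-.012)<.006)&(rr<.16)&(hsv[...,1]<110)&(abs(a-160)<25)
    for lo in np.arange(.08,.156,.01):
        s=m&(rr>lo)&(rr<lo+.01)
        if s.sum()>2: print(n,lo.round(3),s.sum(),"ang min max mean",a[s].min().round(1),a[s].max().round(1),a[s].mean().round(1), "perp width mm",(1000*rr[s].mean()*np.radians(np.ptp(a[s]))).round(1))
    # disc in side
    if n=="side":
        b=(abs(Z-.012)<.004)&(rr<.09)&(hsv[...,1]<110); q=P[b][:,:2]; print("side disc",q.min(0),q.max(0))
        h=(Z>.2)&(Z<.225)&(rr<.06); print("side handle",P[h].mean(0),cv2.minAreaRect(P[h][:,:2].astype(np.float32)*1000),Z[h].max())
        k=(Z>.14)&(Z<.17)&(rr>.09)&(rr<.13); 
        nn,l,s,ce=cv2.connectedComponentsWithStats(k.astype(np.uint8))
        for i in range(1,nn):
            if s[i,4]>6: print("peg",s[i],P[l==i].mean(0).round(4),a[l==i].mean(),rr[l==i].mean(),Z[l==i].max())
        k=(P[...,0]>.4)&(P[...,0]<.6)&(P[...,1]<-.15)&(P[...,1]>-.33)&(Z>.03)&(Z<.045); r=cv2.minAreaRect(P[k&(Z>.035)][:,:2].astype(np.float32)*1000); print("hub side",r,Z[k].max())
    # hub square / bore in top
    if n=="top":
        S=np.zeros_like(m); S[280:315,425:455]=1
        t=S&(Z>.034)&(Z<.042); bore=S&(hsv[...,2]<120); print("z hub",np.median(Z[t]))
        u0=np.argwhere(bore)[:,::-1]; 
        print("bore px",u0.mean(0),len(u0),ray(n,*u0.mean(0),.038))
        S2=np.zeros_like(m); S2[280:310,395:430]=1
        ar=S2&(Z>.0145)&(Z<.020)&(hsv[...,2]>190); print("arm px",np.argwhere(ar)[:,::-1].mean(0),ar.sum(),cv2.minAreaRect(P[ar][:,:2].astype(np.float32)*1000))
        g=(hsv[...,1]<90); g[:,:360]=0;g[:,505:]=0;g[:260]=0;g[335:]=0
        pts=np.array([ray(n,u,v,.012)[:2] for v,u in np.argwhere(g)]); print("strip",cv2.minAreaRect(pts.astype(np.float32)*1000))
        y=(hsv[...,1]>110)&(Z>.045)&(Z<.06); y[:,:455]=0;y[:,500:]=0;y[:290]=0;y[330:]=0; print("coil",P[y].mean(0),y.sum())
```

```text
top 0.08 69 ang min max mean 150.1 170.2 160.3 perp width mm 29.9
top 0.09 72 ang min max mean 151.4 169.5 160.5 perp width mm 30.1
top 0.1 73 ang min max mean 152.1 168.7 160.3 perp width mm 30.5
top 0.11 62 ang min max mean 153.7 167.8 161.3 perp width mm 28.2
top 0.12 68 ang min max mean 154.1 167.5 161.0 perp width mm 29.3
top 0.13 74 ang min max mean 154.2 166.7 160.4 perp width mm 29.4
top 0.14 49 ang min max mean 154.8 165.1 160.1 perp width mm 25.9
top 0.15 3 ang min max mean 159.6 160.7 160.3 perp width mm 2.7
z hub 0.038723550123586636
bore px [433.54545455 296.81818182] 11 [ 0.51207928 -0.27180911  0.038     ]
arm px [416.51824818 292.97810219] 137 ((519.5446166992188, -239.0879669189453), (56.0598030090332, 13.507027626037598), 76.6200942993164)
strip ((514.5626831054688, -272.38836669921875), (259.63812255859375, 40.084983825683594), 76.19477081298828)
coil [ 0.49077854 -0.35321681  0.05176268] 72
side 0.08 52 ang min max mean 149.0 168.0 158.6 perp width mm 28.3
side 0.09 60 ang min max mean 149.4 166.6 157.5 perp width mm 28.3
side 0.1 64 ang min max mean 151.2 166.2 1
[... 335 characters left out ...]
8.8 perp width mm 6.0
side disc [0.48520588 0.02784686] [0.64307189 0.17343708]
side handle [0.56924161 0.10116462 0.21223444] ((571.5133056640625, 97.55293273925781), (11.593881607055664, 53.49213790893555), 8.125770568847656) 0.2197018947898917
peg [301 239   5  10  41] [ 0.584  -0.0091  0.1509] -83.58152777029657 0.10651742809347711 0.16135521036686484
peg [209 273  19  17 199] [0.6575 0.1658 0.1444] 38.961556797165926 0.11018833872289457 0.1642992354829519
peg [300 304  14  20 238] [0.4685 0.1444 0.1572] 155.27178687532756 0.11423686436620044 0.16734645111303
hub side ((509.8089904785156, -278.1687316894531), (29.957103729248047, 27.094079971313477), 76.6817855834961) 0.04022982762180891
```

Call:
drive_tool --pt "1 2 2 0 0 0.5" --pt "3 6 4 0 0 1.5" --pt "5 10 6 0 0 2.5" --pt "7 14 8 0 0 3.5" --pt "9 18 8 0 0 4.5" --pt "11 22 8 0 0 5.5" --pt "13 26 8 0 0 6.5" --pt "15 30 8 0 0 7.5" --hand 5

```text
t: 0.77
tcp_pos: [0.342, -0.3437, 0.3112]
eef_rot: [3.141, 0.0, 0.981]
contact_force: [1.0, -0.5, -0.8]
finger_gap: 0.0498
gripper_force: 0.0
```

Call:
drive_tool --pt "2 4 0 0 0 1" --pt "4 8 0 0 0 2" --pt "6 12 0 0 0 3" --pt "8 16 0 0 0 4" --pt "10 20 0 0 0 5" --pt "12 24 0 0 0 6" --pt "14 28 0 0 0 7" --pt "16 31 0 0 0 8"

```text
t: 1.43
tcp_pos: [0.4934, -0.047, 0.3111]
eef_rot: [-3.141, 0.001, 1.68]
contact_force: [0.3, 0.6, -0.0]
finger_gap: 0.0498
gripper_force: 0.0
```

Call:
drive_tool --pt "1.5 3 0 0 0 0" --pt "3 6 0 0 0 0.1" --pt "4.5 9 0 0 0 0.2" --pt "5.6 10.2 0 0 0 0.2" --pt "5.6 10.2 -3 0 0 0.2" --pt "5.6 10.2 -5 0 0 0.2" --pt "5.6 10.2 -5 0 0 0.2" --pt "5.6 10.2 -5 0 0 0.2"

```text
t: 2.1
tcp_pos: [0.5487, 0.0525, 0.2601]
eef_rot: [-3.139, -0.0, 1.693]
contact_force: [0.1, 0.2, 0.2]
finger_gap: 0.0501
gripper_force: 0.0
```

Run:
```python
from h import *
s=sense(); print(s['tcp_pos'],s['eef_rot'],s['qpos'],s['contact_force'])
p,d=camera("side"); cv2.imwrite("pics/s1.png",cv2.resize(p[150:400,170:420],None,fx=2.2,fy=2.2))
```

```text
[0.54867026 0.0525213  0.26009399] [-3.13870635e+00 -1.97939455e-04  1.69288484e+00] [ 0.35835639  0.24511599 -0.63248175  1.72065754  0.152258    1.22840714
 -0.18951694] [0.14268663 0.17204214 0.17665425]
```

View pics/s1.png

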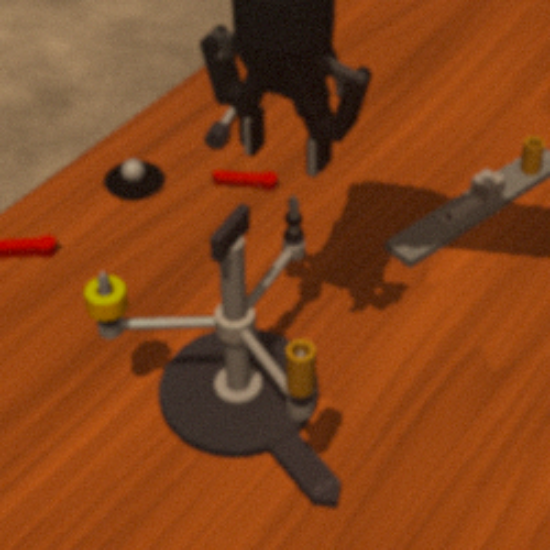

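The gripper is short of the handle: its fingers are around (285,150) in the crop and the handle is at (230,230). The commanded start of a call evidently counts only what was actually reached, so I'll close the remaining gap.

Call:
drive_tool --pt "1 2 0 0 0 0" --pt "2 3.5 0 0 0 0" --pt "2.3 4.4 0 0 0 0" --pt "2.3 4.4 0 0 0 0" --pt "2.3 4.4 -1 0 0 0" --pt "2.3 4.4 -2 0 0 0" --pt "2.3 4.4 -2 0 0 0" --pt "2.3 4.4 -2 0 0 0"

```text
t: 2.82
tcp_pos: [0.5716, 0.0953, 0.2398]
eef_rot: [-3.139, 0.001, 1.691]
contact_force: [0.0, -0.7, 0.7]
finger_gap: 0.0499
gripper_force: 0.0
```

Run:
```python
from h import *
s=sense(); print(s['tcp_pos'],s['eef_rot'],s['qpos'],s['contact_force'])
```

```text
[0.57155556 0.09534035 0.23980967] [-3.13896435e+00  8.75266440e-04  1.69148019e+00] [ 0.27483939  0.3187409  -0.64272692  1.68303089  0.20242071  1.20998617
 -0.29545265] [ 0.04861608 -0.6750222   0.68725707]
```

Call:
drive_tool --pt "0 0.1 -1.5 0 0 0" --pt "0 0.1 -3 0 0 0" --pt "0 0.1 -4.2 0 0 0" --pt "0 0.1 -4.4 0 0 0" --pt "0 0.1 -4.4 0 0 0"

```text
t: 3.23
tcp_pos: [0.5719, 0.0973, 0.1963]
eef_rot: [-3.14, 0.0, 1.692]
contact_force: [-0.5, -0.4, 0.2]
finger_gap: 0.0499
gripper_force: 0.0
```

Call:
drive_tool --pt "0 0 0 0 0 0" --pt "0 0 0 0 0 0" --pt "0 0 0 0 0 0" --pt "0 0 0 0 0 0" --pt "0 0 0 0 0 0" --pt "0 0 0 0 0 0" --hand 0.5

```text
t: 3.73
tcp_pos: [0.5724, 0.0979, 0.1982]
eef_rot: [3.141, 0.0, 1.693]
contact_force: [-3.3, -0.6, 5.5]
finger_gap: 0.0088
gripper_force: 62.3
```

Call:
drive_tool --pt "0 0 0.2 0 0 -0.5" --pt "0 0 0.2 0 0 -1.5" --pt "0 0 0.2 0 0 -2.5" --pt "0 0 0.2 0 0 -3.5" --pt "0 0 0.2 0 0 -4.5" --pt "0 0 0.2 0 0 -5.5" --pt "0 0 0.2 0 0 -6.5" --pt "0 0 0.2 0 0 -7.5"

```text
t: 4.4
tcp_pos: [0.5723, 0.0979, 0.1982]
eef_rot: [-3.141, 0.0, 1.035]
contact_force: [0.5, 0.5, -3.6]
finger_gap: 0.0087
gripper_force: 61.0
```

Call:
drive_tool --pt "0 0 0 0 0 -1" --pt "0 0 0 0 0 -2" --pt "0 0 0 0 0 -3" --pt "0 0 0 0 0 -4" --pt "0 0 0 0 0 -5" --pt "0 0 0 0 0 -6" --pt "0 0 0 0 0 -7" --pt "0 0 0 0 0 -8"

```text
t: 5.07
tcp_pos: [0.5723, 0.098, 0.1982]
eef_rot: [-3.142, 0.001, 0.337]
contact_force: [0.1, 0.5, -3.8]
finger_gap: 0.0085
gripper_force: 61.0
```

Call:
drive_tool --pt "0 0 0 0 0 -1" --pt "0 0 0 0 0 -2" --pt "0 0 0 0 0 -3" --pt "0 0 0 0 0 -4" --pt "0 0 0 0 0 -5" --pt "0 0 0 0 0 -6" --pt "0 0 0 0 0 -6.8" --pt "0 0 0 0 0 -6.8"

```text
t: 5.73
tcp_pos: [0.5723, 0.098, 0.1982]
eef_rot: [3.141, 0.001, -0.254]
contact_force: [1.0, 0.6, -4.7]
finger_gap: 0.0081
gripper_force: 60.8
```

Call:
drive_tool --pt "0 0 -0.1 0 0 -0.4" --pt "0 0 -0.1 0 0 -0.8" --pt "0 0 -0.1 0 0 -1" --pt "0 0 -0.1 0 0 -1" --pt "0 0 -0.1 0 0 -1"

```text
t: 6.15
tcp_pos: [0.5723, 0.098, 0.1982]
eef_rot: [3.141, 0.0, -0.339]
contact_force: [-1.1, 0.3, -0.1]
finger_gap: 0.0086
gripper_force: 61.5
```

```bash
cat > tree.py <<'E'
from h import *
import sys
c0=np.array([.5721,.0967]); p,d=camera("top"); cv2.imwrite("pics/"+sys.argv[1],p)
P=cloud("top",d); Z=P[...,2]; v=P[...,:2]-c0; rr=np.hypot(v[...,0],v[...,1])
print(sense()['eef_rot'],sense()['qpos'].__repr__())
k=(Z>.135)&(Z<.18)&(rr>.09)&(rr<.13); n,l,s,ce=cv2.connectedComponentsWithStats(k.astype(np.uint8))
for i in range(1,n):
    if s[i,4]>6:
        m=P[l==i].mean(0); w=m[:2]-c0; print(s[i],m.round(4),np.hypot(*w).round(4),np.degrees(np.arctan2(w[1],w[0])).round(2))
h=(Z>.205)&(Z<.228)&(rr<.04); print("handle",cv2.minAreaRect(P[h][:,:2].astype(np.float32)*1000))
E
python3 tree.py t2.png
```

```text
[ 3.14150776e+00  4.27652768e-04 -3.39147955e-01] array([-0.0143711 ,  0.3125248 , -0.28298343,  1.74026545,  0.0961422 ,
        1.10274668, -2.23777793])
[291 239  20  20 287] [ 0.5917 -0.0116  0.145 ] 0.11 -79.74
handle ((0.0, 0.0), (0.0, 0.0), 0.0)
```

Call:
drive_tool --pt "0 0 0 0 0 0" --pt "0 0 0 0 0 0" --pt "0 0 0 0 0 0" --pt "0 0 2 0 0 0" --pt "0 0 4 0 0 0" --pt "0 0 7 0 0 0" --pt "0 0 9 0 0 0" --pt "0 0 9 0 0 0" --hand 5

```text
t: 6.87
tcp_pos: [0.5755, 0.0986, 0.2936]
eef_rot: [-3.137, -0.009, -0.341]
contact_force: [0.7, 1.1, 0.9]
finger_gap: 0.0502
gripper_force: 0.0
```

Call:
drive_tool --pt "0 -1 1 0 0 1" --pt "0 -3 2 0 0 2.2" --pt "-1 -6 2 0 0 3.4" --pt "-1 -9 2 0 0 4.6" --pt "-2 -12 2 0 0 5.8" --pt "-2 -15 2 0 0 7" --pt "-3 -18 2 0 0 8.2" --pt "-3 -21 2 0 0 9.4"

```text
t: 7.53
tcp_pos: [0.541, -0.1138, 0.3078]
eef_rot: [-3.142, 0.001, 0.485]
contact_force: [1.0, 0.1, -0.5]
finger_gap: 0.0499
gripper_force: 0.0
```

Call:
drive_tool --pt "-0.5 -2 0 0 0 1.2" --pt "-1 -4 0 0 0 2.4" --pt "-1.5 -6 0 0 0 3.6" --pt "-2 -8 0 0 0 4.8" --pt "-2.5 -10 0 0 0 6" --pt "-3 -12 0 0 0 7.2" --pt "-3 -14 0 0 0 8.4" --pt "-3 -16 0 0 0 9.6"

```text
t: 8.2
tcp_pos: [0.512, -0.2734, 0.3077]
eef_rot: [-3.142, 0.0, 1.323]
contact_force: [-0.1, 0.4, 0.2]
finger_gap: 0.05
gripper_force: 0.0
```

```bash
python3 tree.py t3.png; python3 -c "
from h import *
print(sense()['tcp_pos'])
for u in [(438,297),(438.4,297.6)]: print(ray('top',*u,.038))
p=cv2.imread('pics/t3.png'); cv2.imwrite('pics/t3c.png',cv2.resize(p[180:345,170:510],None,fx=2.3,fy=2.3))"
```

```text
[3.1412639  0.00388756 1.3201177 ] array([ 0.60274454,  0.23481879, -0.21813999,  1.59227783,  0.05593797,
        1.31937454,  0.12584778])
[194 204  17  15 193] [0.654  0.1665 0.1591] 0.1076 40.44
[291 239  20  20 283] [ 0.5917 -0.0116  0.145 ] 0.11 -79.75
[214 311  10  10  74] [0.4685 0.1314 0.1469] 0.1093 161.5
handle ((571.8627319335938, 96.59699249267578), (10.701164245605469, 49.80270767211914), 70.94280242919922)
[ 0.51106048 -0.27887749  0.30731702]
[ 0.51194479 -0.28062086  0.038     ]
[ 0.51078076 -0.28141337  0.038     ]
```

View pics/t3c.png

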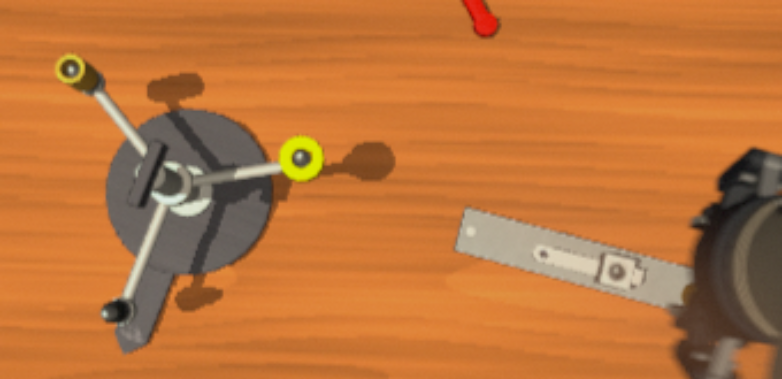

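The crop shows the empty peg at (117,311), over the nose. The spool is at (301,158), the sleeve at (70,69) and the crank hub at (617,271). The branch angle is about 160.5° and the nose about 160.3°, so the tree is aligned. Next I'll descend on the crank.

Call:
drive_tool --pt "0 -0.2 -3 0 0 0.2" --pt "0 -0.2 -7 0 0 0.2" --pt "0 -0.2 -11 0 0 0.2" --pt "0 -0.2 -15 0 0 0.2" --pt "0 -0.2 -19 0 0 0.2" --pt "0 -0.2 -22 0 0 0.2" --pt "0 -0.2 -24 0 0 0.2" --pt "0 -0.2 -24 0 0 0.2"

```text
t: 8.92
tcp_pos: [0.5085, -0.2723, 0.0628]
eef_rot: [-3.132, -0.002, 1.335]
contact_force: [-1.5, 0.8, -0.2]
finger_gap: 0.05
gripper_force: 0.0
```

Call:
drive_tool --pt "0 0 0 0 0 0" --pt "0 0 0 0 0 0" --pt "0 0 0 0 0 0"

```text
t: 9.17
tcp_pos: [0.5142, -0.2748, 0.0702]
eef_rot: [3.138, 0.001, 1.335]
contact_force: [0.6, -0.5, 0.6]
finger_gap: 0.0499
gripper_force: 0.0
```

Call:
drive_tool --pt "-0.3 -0.5 0 0 0 0" --pt "-0.3 -0.5 -1 0 0 0" --pt "-0.3 -0.5 -2 0 0 0" --pt "-0.3 -0.5 -3 0 0 0" --pt "-0.3 -0.5 -3 0 0 0" --pt "-0.3 -0.5 -3 0 0 0"

```text
t: 9.67
tcp_pos: [0.5086, -0.2785, 0.0368]
eef_rot: [-3.139, -0.001, 1.335]
contact_force: [-0.4, -0.6, 0.1]
finger_gap: 0.05
gripper_force: 0.0
```

Call:
drive_tool --pt "0 0 0 0 0 0" --pt "0 0 0 0 0 0" --pt "0 0 0 0 0 0"

```text
t: 9.92
tcp_pos: [0.51, -0.2792, 0.0385]
eef_rot: [3.141, 0.0, 1.335]
contact_force: [-0.3, -0.3, -0.4]
finger_gap: 0.0504
gripper_force: 0.0
```

Call:
drive_tool --pt "0.05 -0.15 -0.5 0 0 0" --pt "0.05 -0.15 -1 0 0 0" --pt "0.05 -0.15 -1.6 0 0 0" --pt "0.05 -0.15 -2 0 0 0" --pt "0.05 -0.15 -2.3 0 0 0" --pt "0.05 -0.15 -2.3 0 0 0" --pt "0.05 -0.15 -2.3 0 0 0" --pt "0.05 -0.15 -2.3 0 0 0"

```text
t: 10.58
tcp_pos: [0.5102, -0.2807, 0.0152]
eef_rot: [3.141, 0.0, 1.335]
contact_force: [-0.6, 0.5, 0.6]
finger_gap: 0.0502
gripper_force: 0.0
```

Call:
drive_tool --pt "0 0 0 0 0 0" --pt "0 0 0 0 0 0" --pt "0 0 0 0 0 0" --pt "0 0 0 0 0 0" --pt "0 0 0 0 0 0" --pt "0 0 0 0 0 0" --hand 2

```text
t: 11.08
tcp_pos: [0.5105, -0.2808, 0.0156]
eef_rot: [3.14, 0.0, 1.335]
contact_force: [-0.7, -0.5, 3.7]
finger_gap: 0.0249
gripper_force: 60.0
```

Call:
drive_tool --pt "0 0 0.5 0 0 0" --pt "0 0 1 0 0 0" --pt "0 0 2 0 0 0" --pt "0 0 4 0 0 0" --pt "0 0 7 0 0 0" --pt "0 0 10 0 0 0" --pt "0 0 13 0 0 0" --pt "0 0 16 0 0 0"

```text
t: 11.75
tcp_pos: [0.5096, -0.2804, 0.1772]
eef_rot: [3.141, 0.0, 1.335]
contact_force: [1.0, 0.1, -1.0]
finger_gap: 0.0249
gripper_force: 59.5
```

Call:
drive_tool --pt "0 0 3 0 0 0" --pt "0 0 6 0 0 0" --pt "0 0 8 0 0 0" --pt "0 0 8 0 0 0" --pt "0 0 8 0 0 0" --pt "0 0 8 0 0 0"

```text
t: 12.25
tcp_pos: [0.509, -0.2803, 0.2541]
eef_rot: [-3.14, -0.0, 1.335]
contact_force: [-0.7, 0.5, -0.6]
finger_gap: 0.0247
gripper_force: 59.5
```

Run:
```python
from h import *
print(sense()['tcp_pos'],sense()['eef_rot'],sense()['contact_force'],sense()['finger_gap'])
p,d=camera("side"); u,v=map(int,proj("side",sense()['tcp_pos'])); print(u,v)
P=cloud("side",d)
x0=max(u-70,0);y0=max(v-60,0); a=cv2.resize(p[y0:y0+120,x0:x0+140],None,fx=3.5,fy=3.5)
q,dq=camera("top"); cv2.imwrite("pics/top4.png",q); np.save("top4.npy",dq)
np.save("side4.npy",d); cv2.imwrite("pics/side4.png",p)
cv2.imwrite("pics/g4.png",a)
```

```text
[ 0.50904311 -0.28025325  0.25410524] [-3.13960428e+00 -2.99263093e-04  1.33522044e+00] [-0.72424208  0.46734337 -0.62115906] 0.02470897120071361
402 154
```

View pics/g4.png

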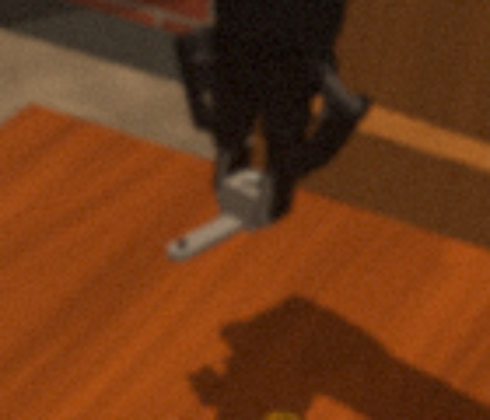

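The crank is held level in the fingers, hub at (245,195) in the crop and arm tip at (178,250). I'll check its bore offset along the arm and the peg tip in both views.

Run:
```python
from h import *
T=np.array([.509,-.2803,.2541]); ca=np.radians(76.5); ex=np.array([np.cos(ca),np.sin(ca)]); ey=np.array([-ex[1],ex[0]])
for n in("side","top"):
    d=np.load(n+"4.npy"); P=cloud(n,d); p=cv2.imread(f"pics/{n}4.png"); hsv=cv2.cvtColor(p,cv2.COLOR_BGR2HSV)
    w=P[...,:2]-T[:2]; a=w@ex; b=w@ey; Z=P[...,2]
    m=(abs(Z-.254)<.01)&(a>.04)&(a<.09)&(abs(b)<.015)
    if m.sum()>5: print(n,m.sum(),"z",np.median(Z[m]),"tip",np.percentile(a[m],[90,97,100]),"b",b[m].min(),b[m].max())
    # peg
    for lo,hi in((.155,.166),(.145,.155),(.135,.145)):
        k=(np.hypot(P[...,0]-.4685,P[...,1]-.134)<.018)&(Z>lo)&(Z<hi)
        if k.sum(): print(n,"peg",lo,k.sum(),P[k].mean(0).round(4),P[k].min(0).round(4),P[k].max(0).round(4), np.argwhere(k).mean(0)[::-1].round(1))
    for X in ([.4685,.134,.162],[.4685,.134,.106],[.5721,.0967,.218]): print(proj(n,X))
s=cv2.imread("pics/side4.png"); t=cv2.imread("pics/top4.png")
u,v=map(int,proj("side",[.4685,.134,.135])); A=cv2.resize(s[v-30:v+30,u-30:u+30],None,fx=6.5,fy=6.5); print("side crop",u-30,v-30)
u,v=map(int,proj("top",[.4685,.134,.162])); B=cv2.resize(t[v-30:v+30,u-30:u+30],None,fx=6.5,fy=6.5); print("top crop",u-30,v-30)
cv2.imwrite("pics/peg.png",np.hstack([A,B]))
```

```text
side 81 z 0.25440798205427984 tip [0.07115305 0.07265895 0.07456245] b -0.005907952995987895 0.009747558997327675
side peg 0.155 17 [0.4677 0.136  0.1587] [0.464  0.1321 0.1554] [0.472  0.1389 0.1626] [309.7 309.8]
side peg 0.145 21 [0.4659 0.1373 0.1511] [0.4635 0.1327 0.1465] [0.4697 0.1403 0.1546] [310.1 313.6]
side peg 0.135 48 [0.4661 0.1369 0.1387] [0.4601 0.1263 0.1357] [0.476  0.1428 0.145 ] [310.1 318.1]
(np.float64(309.9781298317253), np.float64(307.6025754244365))
(np.float64(309.77394391025126), np.float64(328.43532311965845))
(np.float64(274.64364166863874), np.float64(249.2518245682712))
top 181 z 0.2560293241955416 tip [0.06799556 0.07039419 0.07166863] b -0.00648531630415198 0.007810460827787991
top peg 0.155 24 [0.4683 0.1325 0.1597] [0.4647 0.1297 0.1554] [0.472  0.1369 0.1654] [216.1 316.1]
top peg 0.145 7 [0.4684 0.129  0.1502] [0.4645 0.128  0.1458] [0.4716 0.1302 0.1546] [219.3 315.9]
top peg 0.135 43 [0.4684 0.1311 0.139 ] [0.4605 0.1248 0.1356] [0.4765 0.1412 0.1442] [219.4 315.6]
(np.float64(214.9661530994565), np.float64(316.00690763643576))
(np.float64(221.72482789925152), np.float64(314.8474779628926))
(np.float64(232.74413980662916), np.float64(254.93387341638328))
side crop 279 287
top crop 184 286
```

View pics/peg.png

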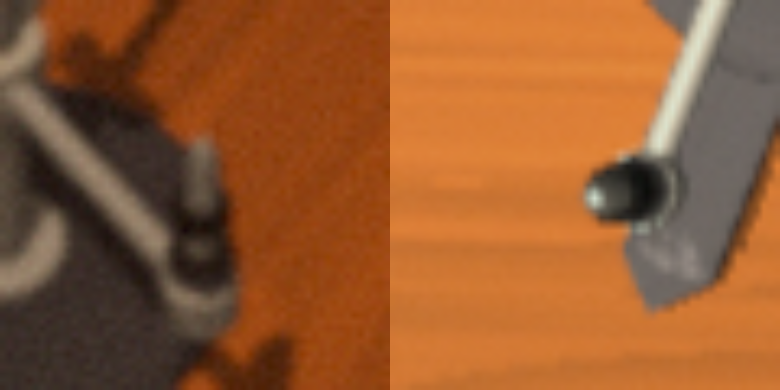

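The peg tip is at about (310.2,308.5) in the side view and (215.8,316.2) in the top view. Both agree with the predicted peg at about (0.469, 0.133) within 1–2 mm.

Call:
drive_tool --pt "0 1 0 0 0 0" --pt "0 3 0 0 0 0" --pt "-0.5 6 0 0 0 0" --pt "-1 9 0 0 0 0" --pt "-1.5 12 0 0 0 0" --pt "-1.8 15 0 0 0 0" --pt "-2 18 0 0 0 0" --pt "-2.3 21 0 0 0 0"

```text
t: 13.02
tcp_pos: [0.486, -0.0683, 0.2543]
eef_rot: [-3.14, -0.0, 1.336]
contact_force: [-0.7, -0.4, -0.5]
finger_gap: 0.0246
gripper_force: 59.5
```

Call:
drive_tool --pt "-0.3 3 0 0 0 0" --pt "-0.5 6 0 0 0 0" --pt "-0.8 9 0 0 0 0" --pt "-1 12 0 0 0 0" --pt "-1.3 15 0 0 0 0" --pt "-1.5 17 0 0 0 0" --pt "-1.6 18 0 0 0 0" --pt "-1.6 18 0 0 0 0"

```text
t: 13.68
tcp_pos: [0.4699, 0.1123, 0.2546]
eef_rot: [-3.14, -0.0, 1.34]
contact_force: [-0.8, -0.7, -1.0]
finger_gap: 0.0247
gripper_force: 59.5
```

Call:
drive_tool --pt "0 0 0 0 0 0" --pt "0 0 0 0 0 0" --pt "0 0 0 0 0 0"

```text
t: 13.93
tcp_pos: [0.4712, 0.1073, 0.2548]
eef_rot: [-3.141, 0.001, 1.332]
contact_force: [1.1, -0.6, -0.7]
finger_gap: 0.0244
gripper_force: 59.5
```

Call:
drive_tool --pt "-0.1 1 0 0 0 0" --pt "-0.2 2 0 0 0 0" --pt "-0.2 2.6 -1 0 0 0" --pt "-0.2 2.6 -3 0 0 0" --pt "-0.2 2.6 -5 0 0 0" --pt "-0.2 2.6 -6.5 0 0 0" --pt "-0.2 2.6 -7 0 0 0" --pt "-0.2 2.6 -7 0 0 0"

```text
t: 14.6
tcp_pos: [0.4677, 0.1356, 0.1834]
eef_rot: [-3.138, 0.001, 1.336]
contact_force: [0.3, -0.6, -0.8]
finger_gap: 0.0248
gripper_force: 59.5
```

Call:
drive_tool --pt "0 0 0 0 0 0" --pt "0 0 0 0 0 0" --pt "0 0 0 0 0 0" --pt "0 0 0 0 0 0"

```text
t: 14.93
tcp_pos: [0.4696, 0.1356, 0.186]
eef_rot: [3.14, -0.001, 1.335]
contact_force: [0.1, 0.3, -1.5]
finger_gap: 0.0247
gripper_force: 59.5
```

Run:
```python
from h import *
s=sense();T=s['tcp_pos'];print(T,s['eef_rot'],s['contact_force'])
p,d=camera("side"); u,v=map(int,proj("side",[.469,.133,.165])); print(u-40,v-40)
a=cv2.resize(p[v-40:v+40,u-40:u+40],None,fx=6,fy=6,interpolation=cv2.INTER_CUBIC); cv2.imwrite("pics/g5.png",a)
P=cloud("side",d);ca=s['eef_rot'][2]; ex=np.array([np.cos(ca),np.sin(ca)]); ey=np.array([-ex[1],ex[0]])
w=P[...,:2]-T[:2]; A=w@ex;b=w@ey;Z=P[...,2]; m=(abs(Z-T[2])<.012)&(A>.02)&(A<.09)&(abs(b)<.015)
print(np.median(Z[m]),np.percentile(A[m],[50,97,100]),np.percentile(b[m],[3,50,97]),m.sum())
```

```text
[0.46963592 0.13560665 0.18600269] [ 3.13979735e+00 -7.47715830e-04  1.33507694e+00] [ 0.07024227  0.30066342 -1.49350206]
270 265
0.18670467059966023 [0.04795711 0.07105768 0.07339001] [-0.0065182   0.00256457  0.00787857] 252
```

View pics/g5.png

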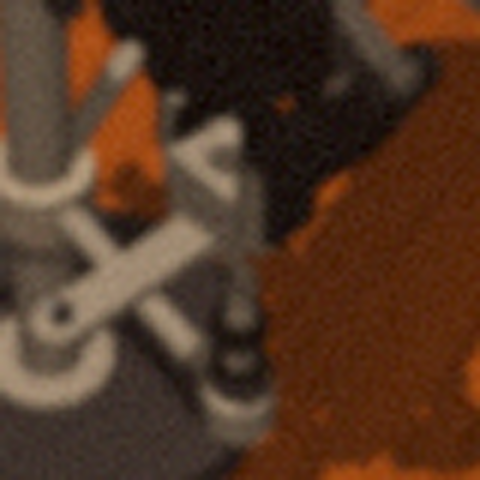

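The crop shows the hub just above the peg, with the hub at (215,165) and the peg shaft at (240,290). The measured TCP is about 2.5 mm too far in y. I'll correct that and lower the bore over the tip slowly.

Call:
drive_tool --pt "0 -0.28 0 0 0 0" --pt "0 -0.28 0 0 0 0" --pt "0 -0.28 -0.6 0 0 0" --pt "0 -0.28 -1.2 0 0 0" --pt "0 -0.28 -1.7 0 0 0" --pt "0 -0.28 -1.7 0 0 0"

```text
t: 15.48
tcp_pos: [0.4679, 0.1322, 0.1665]
eef_rot: [-3.139, 0.001, 1.335]
contact_force: [-0.1, -0.9, -1.4]
finger_gap: 0.025
gripper_force: 59.5
```

Call:
drive_tool --pt "0 0 -0.2 0 0 0" --pt "0 0 -0.4 0 0 0" --pt "0 0 -0.6 0 0 0" --pt "0 0 -0.6 0 0 0"

```text
t: 15.82
tcp_pos: [0.4688, 0.1325, 0.1617]
eef_rot: [-3.141, 0.0, 1.335]
contact_force: [0.2, -0.9, -0.2]
finger_gap: 0.0249
gripper_force: 59.5
```

Call:
drive_tool --pt "0 0 -0.2 0 0 0" --pt "0 0 -0.4 0 0 0" --pt "0 0 -0.6 0 0 0" --pt "0 0 -0.6 0 0 0"

```text
t: 16.15
tcp_pos: [0.4687, 0.1324, 0.1557]
eef_rot: [-3.141, 0.0, 1.335]
contact_force: [-0.4, 0.1, -2.2]
finger_gap: 0.0246
gripper_force: 59.5
```

Call:
drive_tool --pt "0 0 -0.2 0 0 0" --pt "0 0 -0.4 0 0 0" --pt "0 0 -0.4 0 0 0"

```text
t: 16.4
tcp_pos: [0.4687, 0.1325, 0.1517]
eef_rot: [-3.141, 0.0, 1.335]
contact_force: [0.3, 0.4, -2.1]
finger_gap: 0.0249
gripper_force: 59.5
```

Call:
drive_tool --pt "0 0 -0.2 0 0 0" --pt "0 0 -0.4 0 0 0" --pt "0 0 -0.4 0 0 0"

```text
t: 16.65
tcp_pos: [0.4687, 0.1324, 0.1477]
eef_rot: [-3.141, 0.0, 1.335]
contact_force: [-0.1, 0.7, -0.8]
finger_gap: 0.0249
gripper_force: 59.5
```

Call:
drive_tool --pt "0 0 -0.2 0 0 0" --pt "0 0 -0.4 0 0 0" --pt "0 0 -0.4 0 0 0"

```text
t: 16.9
tcp_pos: [0.4687, 0.1324, 0.1437]
eef_rot: [-3.141, 0.0, 1.335]
contact_force: [-0.7, 0.2, -0.9]
finger_gap: 0.025
gripper_force: 59.5
```

Call:
drive_tool --pt "0 0 -0.2 0 0 0" --pt "0 0 -0.3 0 0 0" --pt "0 0 -0.3 0 0 0"

```text
t: 17.15
tcp_pos: [0.4692, 0.1326, 0.1414]
eef_rot: [3.141, -0.0, 1.335]
contact_force: [-0.1, 0.1, 1.5]
finger_gap: 0.0252
gripper_force: 59.8
```

Call:
drive_tool --pt "0 0 -0.15 0 0 0" --pt "0 0 -0.3 0 0 0" --pt "0 0 -0.3 0 0 0"

```text
t: 17.4
tcp_pos: [0.4692, 0.1326, 0.1383]
eef_rot: [3.141, -0.0, 1.335]
contact_force: [-1.5, 0.2, 4.2]
finger_gap: 0.0247
gripper_force: 60.0
```

Call:
drive_tool --pt "0 0 -0.15 0 0 0" --pt "0 0 -0.3 0 0 0" --pt "0 0 -0.3 0 0 0"

```text
t: 17.65
tcp_pos: [0.4692, 0.1327, 0.1351]
eef_rot: [3.141, -0.0, 1.335]
contact_force: [-1.2, -1.2, 5.5]
finger_gap: 0.0249
gripper_force: 60.0
```

Call:
drive_tool --pt "0 0 -0.1 0 0 0" --pt "0 0 -0.2 0 0 0" --pt "0 0 -0.2 0 0 0"

```text
t: 17.9
tcp_pos: [0.4692, 0.1327, 0.1331]
eef_rot: [3.141, -0.0, 1.335]
contact_force: [-1.1, 0.0, 5.4]
finger_gap: 0.0251
gripper_force: 60.0
```

Call:
drive_tool --pt "0 0 -0.1 0 0 0" --pt "0 0 -0.2 0 0 0" --pt "0 0 -0.2 0 0 0"

```text
t: 18.15
tcp_pos: [0.4692, 0.1326, 0.131]
eef_rot: [3.141, -0.0, 1.335]
contact_force: [-1.2, -0.2, 4.4]
finger_gap: 0.0251
gripper_force: 60.0
```

Call:
drive_tool --pt "0 0 -0.1 0 0 0" --pt "0 0 -0.1 0 0 0"

```text
t: 18.32
tcp_pos: [0.4692, 0.1327, 0.13]
eef_rot: [3.141, -0.0, 1.335]
contact_force: [-0.8, 1.4, 5.1]
finger_gap: 0.0249
gripper_force: 60.0
```

Call:
drive_tool --pt "0 0 -0.1 0 0 0" --pt "0 0 -0.1 0 0 0"

```text
t: 18.48
tcp_pos: [0.4692, 0.1326, 0.1291]
eef_rot: [3.141, -0.0, 1.335]
contact_force: [0.1, -0.1, 4.5]
finger_gap: 0.0245
gripper_force: 60.0
```

Call:
drive_tool --pt "0 0 -0.05 0 0 0" --pt "0 0 -0.05 0 0 0"

```text
t: 18.65
tcp_pos: [0.4692, 0.1326, 0.1288]
eef_rot: [3.141, -0.0, 1.335]
contact_force: [-0.4, -0.2, 6.1]
finger_gap: 0.0251
gripper_force: 60.2
```

Call:
drive_tool --pt "0 0 -0.05 0 0 0" --pt "0 0 -0.05 0 0 0"

```text
t: 18.82
tcp_pos: [0.4692, 0.1326, 0.1285]
eef_rot: [3.141, -0.0, 1.335]
contact_force: [-2.1, 0.1, 6.9]
finger_gap: 0.025
gripper_force: 60.4
```

Call:
drive_tool --pt "0 0 -0.05 0 0 0" --pt "0 0 -0.05 0 0 0"

```text
t: 18.98
tcp_pos: [0.4692, 0.1327, 0.1282]
eef_rot: [3.141, 0.0, 1.335]
contact_force: [-1.8, 0.1, 9.2]
finger_gap: 0.0247
gripper_force: 60.7
```

Call:
drive_tool --pt "0 0 -0.05 0 0 0" --pt "0 0 -0.08 0 0 0" --pt "0 0 -0.08 0 0 0"

```text
t: 19.23
tcp_pos: [0.4693, 0.1328, 0.1278]
eef_rot: [3.141, -0.0, 1.335]
contact_force: [-2.2, -0.6, 11.5]
finger_gap: 0.025
gripper_force: 61.0
```

Call:
drive_tool --pt "0 0 -0.03 0 0 0" --pt "0 0 -0.05 0 0 0" --pt "0 0 -0.05 0 0 0"

```text
t: 19.48
tcp_pos: [0.4694, 0.133, 0.1276]
eef_rot: [3.141, -0.0, 1.335]
contact_force: [-2.3, -0.6, 13.5]
finger_gap: 0.0247
gripper_force: 61.2
```

Call:
drive_tool --pt "0 0 -0.03 0 0 0" --pt "0 0 -0.03 0 0 0" --pt "0 0 -0.03 0 0 0" --pt "0 0 -0.03 0 0 0" --pt "0 0 -0.03 0 0 0" --pt "0 0 -0.03 0 0 0" --pt "0 0 -0.03 0 0 0" --pt "0 0 -0.03 0 0 0"

```text
t: 20.15
tcp_pos: [0.4694, 0.1331, 0.1275]
eef_rot: [3.141, -0.0, 1.335]
contact_force: [-3.7, -1.1, 13.5]
finger_gap: 0.0247
gripper_force: 61.3
```

Call:
drive_tool --pt "0 0 0 0 0 0" --pt "0 0 0 0 0 0" --pt "0 0 0 0 0 0" --pt "0 0 0 0 0 0"

```text
t: 20.48
tcp_pos: [0.4694, 0.1331, 0.1274]
eef_rot: [3.141, -0.0, 1.335]
contact_force: [-3.3, -0.7, 14.1]
finger_gap: 0.0248
gripper_force: 61.3
```

Call:
drive_tool --pt "0 0 0.1 0 0 0" --pt "0 0 0.1 0 0 0" --pt "0 0 0.1 0 0 0"

```text
t: 20.73
tcp_pos: [0.4694, 0.1331, 0.128]
eef_rot: [3.141, -0.001, 1.335]
contact_force: [-1.8, 0.4, 10.4]
finger_gap: 0.0248
gripper_force: 61.0
```

Call:
drive_tool --pt "0 0 0 0 0 0" --pt "0 0 0 0 0 0" --pt "0 0 0 0 0 0" --pt "0 0 0 0 0 0" --pt "0 0 0 0 0 0" --hand 5

```text
t: 21.15
tcp_pos: [0.4686, 0.1323, 0.1265]
eef_rot: [-3.141, 0.0, 1.335]
contact_force: [0.1, -0.2, 0.4]
finger_gap: 0.05
gripper_force: 0.0
```

Call:
drive_tool --pt "0 0 0.5 0 0 0" --pt "0 0 1.5 0 0 0" --pt "0 0 3 0 0 0" --pt "0 0 5 0 0 0" --pt "0 0 8 0 0 0" --pt "0 0 11 0 0 0" --pt "0 0 14 0 0 0" --pt "0 0 16 0 0 0"

```text
t: 21.82
tcp_pos: [0.47, 0.1332, 0.2912]
eef_rot: [3.137, -0.002, 1.335]
contact_force: [1.0, 1.1, 0.2]
finger_gap: 0.0499
gripper_force: 0.0
```

Call:
drive_tool --pt "0 -2 1 0 0 0" --pt "0 -5 1 0 0 0" --pt "0 -8 1 0 0 0" --pt "0 -11 1 0 0 0" --pt "0 -14 1 0 0 0" --pt "0 -17 1 0 0 0" --pt "0 -20 1 0 0 0" --pt "0 -22 1 0 0 0"

```text
t: 22.48
tcp_pos: [0.4686, -0.0907, 0.2981]
eef_rot: [3.14, 0.001, 1.332]
contact_force: [-0.2, -0.3, -0.1]
finger_gap: 0.0497
gripper_force: 0.0
```

```bash
python3 tree.py t6.png
python3 - <<'E'
from h import *
p,d=camera("side"); q=cv2.imread("pics/t6.png")
a=cv2.resize(p[220:390,200:370],(400,400)); b=cv2.resize(q[180:350,170:340],(400,400)); cv2.imwrite("pics/g6.png",np.hstack([a,b]))
for n,D in(("side",d),("top",camera("top")[1])):
    P=cloud(n,D);Z=P[...,2]; w=P[...,:2]-np.array([.4694,.133]); ca=1.335; A=w@[np.cos(ca),np.sin(ca)]; B=w@[-np.sin(ca),np.cos(ca)]
    m=(A>.02)&(A<.07)&(abs(B)<.006)&(Z>.1); h=(abs(A)<.012)&(abs(B)<.012)&(Z>.13)&(Z<.155)
    print(n,"arm top z",np.median(Z[m]),"hub top",np.median(Z[h]),"tree dz slope",np.polyfit(A[m],Z[m],1))
E
```

```text
[3.1398529  0.00323989 1.32676075] array([ 0.41864328,  0.04753148, -0.32216829,  1.829281  ,  0.01939859,
        1.26603019, -0.15301923])
[194 204  18  15 193] [0.6542 0.166  0.1589] 0.1074 40.15
[291 240  20  20 287] [ 0.5912 -0.0116  0.1451] 0.1099 -79.98
[208 307  25  18 308] [0.4683 0.1284 0.1505] 0.1085 163.03
handle ((571.9986572265625, 96.90998840332031), (11.069046020507812, 49.78049087524414), 70.27000427246094)
side arm top z 0.13050508695739615 hub top 0.1510668478495592 tree dz slope [0.0352928  0.12897876]
top arm top z 0.13218626027563374 hub top 0.15233627800985627 tree dz slope [0.03293042 0.13085347]
```

View pics/g6.png

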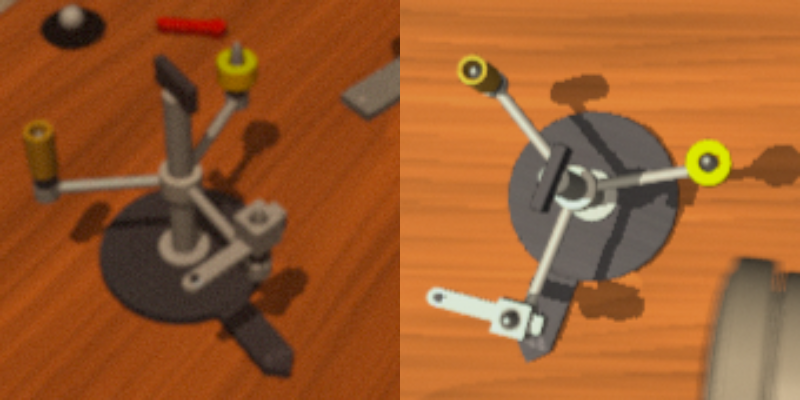

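The crank sits over the peg: hub at (510,318) in the right-hand view, peg tip through the bore. Its underside is about 20 mm above the root, the other parts are still hung, and the branch reads 160.2° against 160.3° for the nose.

```bash
python3 -c "
from cell import *
print(job_done())"
```

```text
the job is handed in; nothing more can be done
None
```

The job is handed in at about 22.5 s: the empty branch is over the nose, the crank was pressed home on its peg at about 14 N and released, and both hung parts are still on their pegs; I never touched the strip sleeve or the bat.

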